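# Find the softest spring mount and mark it

## Task

Three look-alike spring mounts for the print table are fixed side by side on a board. Going from left to right as the robot faces them, press each round pad at least half a centimetre down with the fingertips and let it spring back, to find which is the softest; then push the orange tag of the softest mount fully down, and leave the other two tags as they are. Only press: do not pull a tag up, and do not pick up or shift the ink pots or the tape roll.

Things in the scene. Friction and masses are not known exactly. Their poses are not given: they have to be found in the camera images.
- board: plywood board 140 x 330 mm, 6 mm thick, fixed to the table; three look-alike spring mounts are fixed on it 120 mm apart along its y (left = +y). Each has a grey base 116 x 58 mm (top 22 mm above the table), a round sprung pad towards -x and an orange push-down tag towards +x. Only the springs differ, and which mount is where changes. Origin: centre of the underside; z up
- pad_left (a point): centre of the top face of the left mount's pad when it is up, 66 mm above the table, at (-30, +120) mm on the board; the pad is an aluminium disc with a black rubber face, 46 mm across. The point stays where it is when the pad is pressed
- tag_left (a point): centre of the top face of the left mount's orange tag when it is up, 66 mm above the table, at (+34, +120) mm on the board; the tag's top is 20 x 30 mm (x, y of the board); its black guide block is 30 x 40 mm, top 46 mm above the table. The point stays where it is when the tag is pushed
- pad_middle (a point): centre of the top face of the middle mount's pad when it is up, 66 mm above the table, at (-30, 0) mm on the board; the pad is an aluminium disc with a black rubber face, 46 mm across. The point stays where it is when the pad is pressed
- tag_middle (a point): centre of the top face of the middle mount's orange tag when it is up, 66 mm above the table, at (+34, 0) mm on the board; the tag's top is 20 x 30 mm (x, y of the board); its black guide block is 30 x 40 mm, top 46 mm above the table. The point stays where it is when the tag is pushed
- pad_right (a point): centre of the top face of the right mount's pad when it is up, 66 mm above the table, at (-30, -120) mm on the board; the pad is an aluminium disc with a black rubber face, 46 mm across. The point stays where it is when the pad is pressed
- tag_right (a point): centre of the top face of the right mount's orange tag when it is up, 66 mm above the table, at (+34, -120) mm on the board; the tag's top is 20 x 30 mm (x, y of the board); its black guide block is 30 x 40 mm, top 46 mm above the table. The point stays where it is when the tag is pushed
- spring_k (a joint): how far the pad of one of the three mounts is pressed down (the letter tells nothing of its place): 0 up, 0.014 m at its stop. A spring pushes it back up, with a force that grows evenly with depth; 10 mm takes roughly 3 to 9 N, and the mounts differ there by 2.5 N or more
- spring_m (a joint): how far the pad of one of the three mounts is pressed down (the letter tells nothing of its place): 0 up, 0.014 m at its stop. A spring pushes it back up, with a force that grows evenly with depth; 10 mm takes roughly 3 to 9 N, and the mounts differ there by 2.5 N or more
- spring_n (a joint): how far the pad of one of the three mounts is pressed down (the letter tells nothing of its place): 0 up, 0.014 m at its stop. A spring pushes it back up, with a force that grows evenly with depth; 10 mm takes roughly 3 to 9 N, and the mounts differ there by 2.5 N or more
- flag_p (a joint): how far the orange tag of one of the three mounts is pushed down (the letter tells nothing of its place, nor of which pad it belongs to): 0 at the start, 0.012 m fully down, negative if pulled up. It slides with about 2 N of friction, has no spring and stays where it is left
- flag_q (a joint): how far the orange tag of one of the three mounts is pushed down (the letter tells nothing of its place, nor of which pad it belongs to): 0 at the start, 0.012 m fully down, negative if pulled up. It slides with about 2 N of friction, has no spring and stays where it is left
- flag_r (a joint): how far the orange tag of one of the three mounts is pushed down (the letter tells nothing of its place, nor of which pad it belongs to): 0 at the start, 0.012 m fully down, negative if pulled up. It slides with about 2 N of friction, has no spring and stays where it is left
- pot_red: small ink pot with a red lid, 60 mm across, 58 mm tall, loose; origin at the centre of its underside
- pot_blue: small ink pot with a blue lid, 58 mm across, 64 mm tall, loose; origin at the centre of its underside
- tape: roll of beige tape lying flat, 92 mm across, 24 mm high, loose; origin at the centre of its underside

How it is judged:
On the way, in this order (a step that is already met when the one before it is completed fails the run):
1. the left pad is pressed at least 5 mm down (value of joint any of spring_k, spring_m, spring_n above 0.005 m and y of the grasp point in the frame of board above 0.06 m), for 0.1 s.
2. the middle pad is pressed at least 5 mm down (value of joint any of spring_k, spring_m, spring_n above 0.005 m and y of the grasp point in the frame of board between -0.06 and 0.06 m), for 0.1 s.
3. the right pad is pressed at least 5 mm down (value of joint any of spring_k, spring_m, spring_n above 0.005 m and y of the grasp point in the frame of board below -0.06 m), for 0.1 s.
4. the tag of the softest mount is fully down (value of joint flag_p above 0.0095 m), for 0.2 s.
At the end, for the whole second after the job is handed in: the softest mount's tag is down by at least 9.5 of its 12 mm, the other two tags are where they were (not more than 4 mm down or 3 mm up), all three pads have sprung back (within 2 mm), and the pots and the tape roll are at rest within 15 mm of where they started (value of joint flag_p above 0.0095 m and value of joint flag_q between -0.003 and 0.004 m and value of joint flag_r between -0.003 and 0.004 m and value of joint each of spring_k, spring_m, spring_n below 0.002 m and distance of each of pot_red, pot_blue, tape from where it was at the start of the episode below 0.015 m and linear speed of each of pot_red, pot_blue, tape below 0.02 m/s); the robot touches nothing.
It fails at once if the tag of a mount that is not the softest is pushed down (more than 4 mm) (value of joint any of flag_q, flag_r above 0.004 m).
It fails at once if a tag is pulled up (more than 3 mm) (value of joint any of flag_p, flag_q, flag_r below -0.003 m).
It fails at once if an ink pot or the tape roll is picked up or shifted (more than 15 mm) (distance of any of pot_red, pot_blue, tape from where it was at the start of the episode above 0.015 m).
It also fails if it takes over 48 s, if anything falls off the work surface, if the arm or the gripper's body presses on something with over 40 N, if the wrist force passes 120 N, or if a joint passes its speed limit or range.

## Robot

A 6-joint arm with a two-finger parallel gripper is mounted at the origin on the work surface; the furniture and walls round the work are solid. World frame = base frame: x ahead of the robot, y to its left, z up, the work surface at z = 0. Lengths are in m, angles in rad, forces in N, time in s.
With the tool pointing down it reaches from about 0.325 to 0.75 m from the base axis. Payload 7.6 kg.
Tool frame: the origin (TCP) lies between the finger pads; the fingertips stand 8 mm ahead of it and the grasp point (between the pads) lies 11 mm behind it (robot.nose_length is the distance from the TCP to the fingertips, in m); z points along the fingers, y is the direction in which the jaws open and shut (so a half turn about z gives the same grasp; the last joint's range is limited). The gripper opens to 85 mm and grips with 20 to 120 N. Pads are 22 mm wide; open, the fingers measure 114 mm over their backs; the gripper's body (76 mm by 85 mm) begins 54 mm behind the grasp point. The pads swing forward as they close: fully open they stand 13 mm farther back than shut.
Start: joints at [1.081, 0.052, 1.401, -0, 1.689, -0.07], TCP at [0.214, 0.479, 0.239] pointing down, gripper open.
Joint ranges: [-2.9, 2.9], [-0.91, 2.17], [0.12, 2.37], [-1.06, 4.2], [0.26, 2.73], [-2.93, 2.93]. Speed limits (rad/s): [2.57, 2.57, 3.01, 3.14, 3.14, 3.14].

## Interface

Orientations are given as [roll, pitch, yaw] about the fixed x, y, z axes, in that order (R = Rz(yaw) Ry(pitch) Rx(roll)).
In Python, from workcell import robot gives the robot as it stands.
- The arm moves only by the tool drive_tool, never from a script. Its argument "increments" is a list of rows, each an object with "delta_pos": the shift along the tool's x, y, z in m, a list of three; "spin": the turn about the tool's z in rad; "gripper": the finger opening in m, from 0 to 0.0854. A call has 1 to 20 rows; each row is the pose to reach, as a shift and turn from the pose commanded when the call began, along the tool's axes at that moment; what a row does not reach only later rows make up. A row lasts 1/12 s, in which the tool goes at most 41.7 mm and 7.16 degrees, less where a joint would pass 70% of its speed; a pose out of reach is approached as far as the arm can. A call with a gripper value outside its range is refused whole. The fingers move at their own pace and stop on an object; "grip_force" is the grip in N (left out, the last holds). Time passes only in rows, so rows that repeat a pose let the fingers close. It gives the time, the measured TCP pose, the force and the opening at its end, in the units of the state.
- robot.read_state(): the state, without advancing time (a new reading comes with each control period).
- robot.camera(name): name is "side" or "top" or "wrist"; returns a dict with "frame" (400x640x3 uint8, red, green, blue), "range_z" (400x640 float32, m along the optical axis (not along the pixel's ray), 0 where there is no reading), "fx", "fy", "cx", "cy" (pixels), "pose" (4x4, takes a point from camera to world coordinates); the wrist camera has in their place "tool_from_camera" (4x4, takes a point from camera to tool coordinates, whose origin is the TCP and whose axes are the flange's). Camera axes: x right, y down, z forward; pixel columns grow to the right and rows downward; lengths in m; the calibration is good to about 2 mm. A picture is of the moment at which its call begins: read the wrist's pose just before it.
- robot.finish_job(): hands the job in, once; it reports no verdict.
The state is a dict: "time": time; "joints": joint angles; "dq": joint speeds; "effort": joint torques, N m; "position": TCP position; "orientation": TCP orientation; "contact_force": force on the tool from outside, world axes, zero at the start; "wrist_torque": the same for the moment, N m; "gripper_width": opening from 0.0 (shut) to 1.0 (fully open).
Only numpy, scipy, OpenCV 4.12 (cv2) and the standard library are available. Lean on these libraries where they do the work, as an engineer would, in place of code of your own. Each camera call takes 0.05 s, during which the arm holds its last target. There are 200 camera calls.

## Working session

There is one attempt and no reset: what is moved stays moved. The work goes in short steps, Python scripts to look and compute and a tool call to move; the robot and the scene stay as the last step left them, time stands still between calls to the robot, and variables do not carry over. Pictures are saved under pics/ and viewed, about 8 in all and at most 12, crops included, and the job is handed in when it is done.

Besides the shell and the picture viewer there is one more tool, called by a JSON object that holds its "name" and its "arguments". drive_tool: Moves the arm, as the interface text tells. Its arguments: {"type":"object","properties":{"increments":{"type":"array"},"grip_force":{"type":"number"}},"required":["increments"]}

```bash
mkdir -p pics
python3 - <<'E'
from workcell import robot
import cv2,numpy as np
print(robot.read_state(), robot.nose_length)
for n in("top","side"):
    c=robot.camera(n); cv2.imwrite(f"pics/{n}1.png",c["frame"][:,:,::-1]); np.savez(f"{n}1.npz",**c); print(n,c["fx"],c["pose"].round(3).tolist())
E
```

```text
{'time': 0.0, 'joints': array([ 1.08070897e+00,  5.28267718e-02,  1.40176308e+00, -1.13345971e-05,
        1.68856012e+00, -7.03030513e-02]), 'dq': array([ 0.0028812 , -0.00183921,  0.00145954,  0.00015176, -0.00146043,
        0.00021959]), 'effort': array([ 3.26765739e-04, -3.81668401e+01, -3.60186303e+01, -4.69781253e-05,
        6.14530101e-03,  7.15032957e-05]), 'position': array([0.21381745, 0.47916909, 0.23845827]), 'orientation': array([-3.14003840e+00, -9.81632617e-05,  2.72180695e+00]), 'contact_force': array([-0.1089064 , -0.86650058,  0.02274995]), 'wrist_torque': array([-0.0505287 ,  0.00238117, -0.02930254]), 'gripper_width': 0.999282226969145} 0.008
top 457.9519183561143 [[0.022, -0.997, 0.069, 0.36], [-1.0, -0.021, 0.007, 0.247], [-0.006, -0.069, -0.998, 1.203], [0.0, 0.0, 0.0, 1.0]]
side 430.72692813937437 [[-0.825, -0.242, 0.511, -0.147], [-0.565, 0.322, -0.76, 1.108], [0.019, -0.915, -0.403, 0.542], [0.0, 0.0, 0.0, 1.0]]
```

View pics/top1.png

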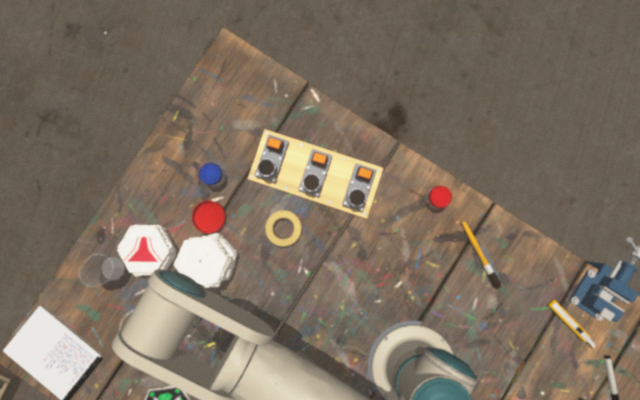

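The top view shows the board at about (250–382, 130–217). The orange tags are at (274,144), (319,158) and (365,174), and the pads are below them at (266,167), (312,182) and (356,198). The tape roll is at (283,228).

```bash
cat > h.py <<'E'
import numpy as np,cv2
def ray(c,u,v,z):
    P=c["pose"]; d=P[:3,:3]@np.array([(u-c["cx"])/c["fx"],(v-c["cy"])/c["fy"],1]); o=P[:3,3]
    return o+d*(z-o[2])/d[2]
def orange(c,box=None):
    h=cv2.cvtColor(c["frame"],cv2.COLOR_RGB2HSV); m=cv2.inRange(h,(8,180,150),(18,255,255))
    if box: k=np.zeros_like(m); k[box[1]:box[3],box[0]:box[2]]=1; m=m*k
    n,l,s,ce=cv2.connectedComponentsWithStats(m); return [(s[i],ce[i]) for i in range(1,n) if s[i,4]>25]
E
python3 - <<'E'
import numpy as np,cv2; from h import *
c=dict(np.load("top1.npz"))
T=[]
for s,ce in orange(c,(240,120,390,225)):
    p=ray(c,*ce,.066); d=c["range_z"][int(ce[1]),int(ce[0])]; 
    q=c["pose"]@np.array([(ce[0]-c["cx"])/c["fx"]*d,(ce[1]-c["cy"])/c["fy"]*d,d,1])
    print(s,ce.round(1),p.round(4),q.round(4)); T.append(p)
h=cv2.cvtColor(c["frame"],cv2.COLOR_RGB2HSV)
m=cv2.inRange(h,(18,60,170),(35,200,255)); m[:125]=0;m[222:]=0;m[:,:240]=0;m[:,390:]=0
pts=np.argwhere(m)[:,::-1]; w=np.array([ray(c,*p,.006)[:2] for p in pts],np.float32)
print(cv2.minAreaRect(w))
# pads from depth
hz=c["range_z"]; 
for u,v in((266,167),(312,182),(356,198)):
    b=[]
    for y in range(v-14,v+15):
        for x in range(u-14,u+15):
            d=hz[y,x]; q=c["pose"]@np.array([(x-c["cx"])/c["fx"]*d,(y-c["cy"])/c["fy"]*d,d,1])
            if abs(q[2]-.066)<.008 and h[y,x,2]<70:b.append(q[:3])
    print(len(b),np.mean(b,0).round(4) if b else "")
big=cv2.resize(c["frame"][120:225,240:390,::-1],None,fx=5,fy=5,interpolation=cv2.INTER_CUBIC); cv2.imwrite("pics/crop1.png",big)
E
```

```text
[269 139  11   9  75] [273.8 143.2] [0.5583 0.3663 0.066 ] [0.5581 0.3662 0.0671 1.    ]
[314 154  12   9  78] [319.3 158.1] [0.5231 0.2515 0.066 ] [0.523  0.2515 0.0669 1.    ]
[359 169  12  10  84] [364.7 173.1] [0.4878 0.1374 0.066 ] [0.4878 0.1373 0.066  1.    ]
((0.4447222948074341, 0.25516533851623535), (0.3727826178073883, 0.2299146056175232), 73.35403442382812)
11 [0.4978 0.3885 0.0675]
0 
0
```

View pics/crop1.png

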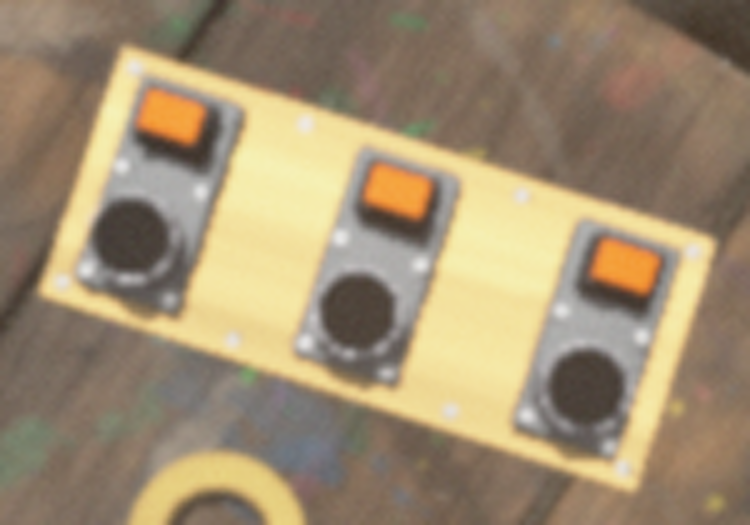

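{"name": "drive_tool", "arguments": {"increments": [{"delta_pos": [-0.02,0.002,0.0],"spin": -0.03,"gripper": 0},{"delta_pos": [-0.05,0.005,0.0],"spin": -0.06,"gripper": 0},{"delta_pos": [-0.08,0.008,0.0],"spin": -0.09,"gripper": 0},{"delta_pos": [-0.11,0.011,0.0],"spin": -0.12,"gripper": 0},{"delta_pos": [-0.14,0.014,0.0],"spin": -0.12,"gripper": 0},{"delta_pos": [-0.17,0.017,0.0],"spin": -0.12,"gripper": 0},{"delta_pos": [-0.2,0.02,0.01],"spin": -0.12,"gripper": 0},{"delta_pos": [-0.23,0.023,0.03],"spin": -0.12,"gripper": 0},{"delta_pos": [-0.26,0.026,0.05],"spin": -0.12,"gripper": 0},{"delta_pos": [-0.28,0.028,0.07],"spin": -0.12,"gripper": 0},{"delta_pos": [-0.29,0.029,0.09],"spin": -0.12,"gripper": 0},{"delta_pos": [-0.297,0.029,0.11],"spin": -0.12,"gripper": 0},{"delta_pos": [-0.297,0.029,0.12],"spin": -0.12,"gripper": 0},{"delta_pos": [-0.297,0.029,0.12],"spin": -0.12,"gripper": 0},{"delta_pos": [-0.297,0.029,0.12],"spin": -0.12,"gripper": 0},{"delta_pos": [-0.297,0.029,0.12],"spin": -0.12,"gripper": 0}]}}

```text
time: 1.43
position: [0.497, 0.3857, 0.1211]
orientation: [3.14, 0.001, 2.843]
contact_force: [-0.3, 0.4, 0.8]
gripper_width: 0.0
```

Run:
```python
from workcell import robot
import cv2,numpy as np
s=robot.read_state(); print(s)
a=robot.camera("side"); b=robot.camera("wrist")
print(b["tool_from_camera"].round(3).tolist(),b["fx"],b["cx"],b["cy"])
cv2.imwrite("pics/2.png",np.hstack([cv2.resize(a["frame"],(640,400))[60:360,150:550],cv2.resize(b["frame"],(400,250),interpolation=cv2.INTER_AREA).copy() if 0 else cv2.copyMakeBorder(cv2.resize(b["frame"],(400,250)),0,50,0,0,cv2.BORDER_CONSTANT)])[:,:,::-1])
```

```text
{'time': 1.4333, 'joints': array([ 6.01200251e-01,  4.04513782e-01,  1.22955215e+00,  1.50215864e-04,
        1.50516445e+00, -6.70602929e-01]), 'dq': array([ 0.00108169, -0.0093773 , -0.01068663, -0.00183886, -0.00293583,
       -0.00134906]), 'effort': array([-2.54961625e-01, -4.93362665e+01, -3.38028145e+01, -9.58156219e-03,
        8.30360397e-03,  2.66107505e-03]), 'position': array([0.49699662, 0.38568548, 0.12105922]), 'orientation': array([3.13964877e+00, 1.35060475e-03, 2.84258852e+00]), 'contact_force': array([-0.28662051,  0.35605052,  0.77906696]), 'wrist_torque': array([-0.00347662, -0.01395521,  0.05105311]), 'gripper_width': 0.00019575418258907515}
[[-0.0, -0.957, -0.29, 0.074], [1.0, -0.0, -0.0, -0.001], [0.0, -0.29, 0.957, -0.135], [0.0, 0.0, 0.0, 1.0]] 335.3497460225381 320.23510819511597 200.86885237134993
```

View pics/2.png

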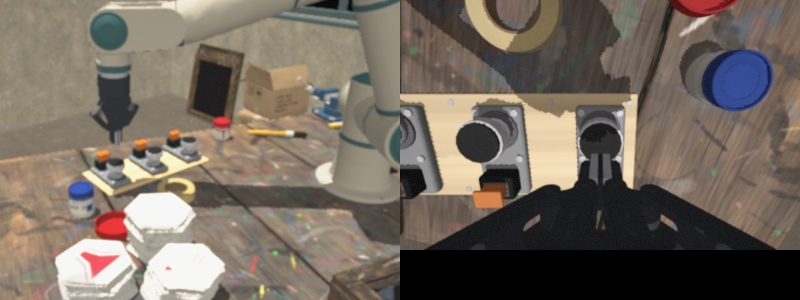

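The fingers are shut and centred over the left pad. In the right half of the picture the pad is at (600,140) with the fingertips just in front of it. Next I take a force baseline and press in stages.

{"name": "drive_tool", "arguments": {"increments": [{"delta_pos": [0,0,0.015],"spin": 0,"gripper": 0},{"delta_pos": [0,0,0.03],"spin": 0,"gripper": 0},{"delta_pos": [0,0,0.038],"spin": 0,"gripper": 0},{"delta_pos": [0,0,0.04],"spin": 0,"gripper": 0},{"delta_pos": [0,0,0.04],"spin": 0,"gripper": 0},{"delta_pos": [0,0,0.04],"spin": 0,"gripper": 0},{"delta_pos": [0,0,0.04],"spin": 0,"gripper": 0}]}}

```text
time: 2.12
position: [0.4975, 0.3853, 0.0807]
orientation: [3.14, 0.001, 2.842]
contact_force: [0.4, -0.6, -0.0]
gripper_width: 0.0
```

{"name": "drive_tool", "arguments": {"increments": [{"delta_pos": [0,0,0.004],"spin": 0,"gripper": 0},{"delta_pos": [0,0,0.008],"spin": 0,"gripper": 0},{"delta_pos": [0,0,0.011],"spin": 0,"gripper": 0},{"delta_pos": [0,0,0.013],"spin": 0,"gripper": 0},{"delta_pos": [0,0,0.013],"spin": 0,"gripper": 0},{"delta_pos": [0,0,0.013],"spin": 0,"gripper": 0},{"delta_pos": [0,0,0.013],"spin": 0,"gripper": 0},{"delta_pos": [0,0,0.013],"spin": 0,"gripper": 0}]}}

```text
time: 2.78
position: [0.4971, 0.385, 0.0666]
orientation: [3.141, 0.0, 2.842]
contact_force: [-0.1, -0.5, 1.7]
gripper_width: -0.005
```

{"name": "drive_tool", "arguments": {"increments": [{"delta_pos": [0,0,0.002],"spin": 0,"gripper": 0},{"delta_pos": [0,0,0.004],"spin": 0,"gripper": 0},{"delta_pos": [0,0,0.004],"spin": 0,"gripper": 0},{"delta_pos": [0,0,0.004],"spin": 0,"gripper": 0},{"delta_pos": [0,0,0.004],"spin": 0,"gripper": 0},{"delta_pos": [0,0,0.004],"spin": 0,"gripper": 0}]}}

```text
time: 3.28
position: [0.4971, 0.3849, 0.0625]
orientation: [3.141, 0.0, 2.842]
contact_force: [0.7, 0.6, 2.8]
gripper_width: 0.001
```

```bash
cat > avg.py <<'E'
from workcell import robot
import numpy as np
F=[];Z=[]
for i in range(8):
    c=robot.camera("side"); s=robot.read_state(); F.append(s["contact_force"]);Z.append(s["position"])
print(s["time"],np.mean(F,0).round(2),np.std(F,0).round(2),np.mean(Z,0).round(4))
E
python3 avg.py
```

```text
3.6833 [1.01 0.72 2.89] [0.54 0.58 0.26] [0.4971 0.3849 0.0624]
```

{"name": "drive_tool", "arguments": {"increments": [{"delta_pos": [0,0,-0.01],"spin": 0,"gripper": 0},{"delta_pos": [0,0,-0.025],"spin": 0,"gripper": 0},{"delta_pos": [0,0,-0.03],"spin": 0,"gripper": 0},{"delta_pos": [0,0,-0.03],"spin": 0,"gripper": 0},{"delta_pos": [0,0,-0.03],"spin": 0,"gripper": 0},{"delta_pos": [0,0,-0.03],"spin": 0,"gripper": 0}]}}

```text
time: 4.18
position: [0.4965, 0.3846, 0.0913]
orientation: [-3.14, -0.001, 2.842]
contact_force: [0.6, 0.4, 1.1]
gripper_width: -0.002
```

```bash
python3 avg.py
```

```text
4.5833 [-0.22 -0.26  0.11] [0.57 0.31 0.52] [0.4967 0.3847 0.0916]
```

{"name": "drive_tool", "arguments": {"increments": [{"delta_pos": [0,-0.02,-0.01],"spin": 0,"gripper": 0},{"delta_pos": [0,-0.045,-0.01],"spin": 0,"gripper": 0},{"delta_pos": [0,-0.07,-0.01],"spin": 0,"gripper": 0},{"delta_pos": [0,-0.095,-0.01],"spin": 0,"gripper": 0},{"delta_pos": [0,-0.11,-0.005],"spin": 0,"gripper": 0},{"delta_pos": [0,-0.12,0.005],"spin": 0,"gripper": 0},{"delta_pos": [0,-0.12,0.01],"spin": 0,"gripper": 0},{"delta_pos": [0,-0.12,0.01],"spin": 0,"gripper": 0},{"delta_pos": [0,-0.12,0.01],"spin": 0,"gripper": 0},{"delta_pos": [0,-0.12,0.01],"spin": 0,"gripper": 0}]}}

```text
time: 5.42
position: [0.4619, 0.271, 0.0828]
orientation: [3.141, 0.001, 2.842]
contact_force: [0.2, 1.6, -0.0]
gripper_width: 0.002
```

```bash
python3 avg.py
```

```text
5.8167 [ 0.23  0.01 -0.04] [0.79 0.67 0.41] [0.4617 0.2707 0.0826]
```

{"name": "drive_tool", "arguments": {"increments": [{"delta_pos": [0,0,0.004],"spin": 0,"gripper": 0},{"delta_pos": [0,0,0.008],"spin": 0,"gripper": 0},{"delta_pos": [0,0,0.012],"spin": 0,"gripper": 0},{"delta_pos": [0,0,0.015],"spin": 0,"gripper": 0},{"delta_pos": [0,0,0.017],"spin": 0,"gripper": 0},{"delta_pos": [0,0,0.018],"spin": 0,"gripper": 0},{"delta_pos": [0,0,0.018],"spin": 0,"gripper": 0},{"delta_pos": [0,0,0.018],"spin": 0,"gripper": 0},{"delta_pos": [0,0,0.018],"spin": 0,"gripper": 0}]}}

```text
time: 6.57
position: [0.4618, 0.2704, 0.0652]
orientation: [3.141, 0.001, 2.842]
contact_force: [-3.1, -1.0, 8.7]
gripper_width: 0.003
```

```bash
python3 avg.py
```

```text
6.9667 [-2.9  -1.12  7.88] [0.49 0.28 0.33] [0.4618 0.2704 0.0652]
```

{"name": "drive_tool", "arguments": {"increments": [{"delta_pos": [0,0,-0.01],"spin": 0,"gripper": 0},{"delta_pos": [0,0,-0.025],"spin": 0,"gripper": 0},{"delta_pos": [0,0,-0.035],"spin": 0,"gripper": 0},{"delta_pos": [0,-0.005,-0.035],"spin": 0,"gripper": 0},{"delta_pos": [0,-0.02,-0.035],"spin": 0,"gripper": 0},{"delta_pos": [0,-0.045,-0.035],"spin": 0,"gripper": 0},{"delta_pos": [0,-0.07,-0.035],"spin": 0,"gripper": 0},{"delta_pos": [0,-0.095,-0.035],"spin": 0,"gripper": 0},{"delta_pos": [0,-0.11,-0.03],"spin": 0,"gripper": 0},{"delta_pos": [0,-0.12,-0.023],"spin": 0,"gripper": 0},{"delta_pos": [0,-0.12,-0.018],"spin": 0,"gripper": 0},{"delta_pos": [0,-0.12,-0.018],"spin": 0,"gripper": 0},{"delta_pos": [0,-0.12,-0.018],"spin": 0,"gripper": 0},{"delta_pos": [0,-0.12,-0.018],"spin": 0,"gripper": 0}]}}

```text
time: 8.13
position: [0.4264, 0.1563, 0.0823]
orientation: [3.141, 0.0, 2.843]
contact_force: [-0.1, -0.9, -1.2]
gripper_width: 0.004
```

```bash
python3 avg.py
```

```text
8.5333 [0.11 0.07 0.06] [0.43 0.49 0.49] [0.4263 0.156  0.0825]
```

{"name": "drive_tool", "arguments": {"increments": [{"delta_pos": [0,0,0.004],"spin": 0,"gripper": 0},{"delta_pos": [0,0,0.008],"spin": 0,"gripper": 0},{"delta_pos": [0,0,0.012],"spin": 0,"gripper": 0},{"delta_pos": [0,0,0.015],"spin": 0,"gripper": 0},{"delta_pos": [0,0,0.017],"spin": 0,"gripper": 0},{"delta_pos": [0,0,0.018],"spin": 0,"gripper": 0},{"delta_pos": [0,0,0.018],"spin": 0,"gripper": 0},{"delta_pos": [0,0,0.018],"spin": 0,"gripper": 0},{"delta_pos": [0,0,0.018],"spin": 0,"gripper": 0}]}}

```text
time: 9.28
position: [0.4263, 0.1556, 0.0647]
orientation: [3.141, 0.0, 2.842]
contact_force: [-1.7, 0.0, 5.8]
gripper_width: 0.001
```

```bash
python3 avg.py
```

```text
9.6833 [-1.07 -0.11  5.39] [0.5  0.34 0.42] [0.4263 0.1556 0.0647]
```

Stiffness per 10 mm comes to about 2.5 N (left), 8.9 N (middle) and 5.7 N (right), so the left mount is the softest. I go over its tag, raised on the way.

{"name": "drive_tool", "arguments": {"increments": [{"delta_pos": [0,0,-0.01],"spin": 0,"gripper": 0},{"delta_pos": [0,0,-0.03],"spin": 0,"gripper": 0},{"delta_pos": [0,0,-0.05],"spin": 0,"gripper": 0},{"delta_pos": [0,0.01,-0.06],"spin": 0,"gripper": 0},{"delta_pos": [-0.01,0.035,-0.06],"spin": 0,"gripper": 0},{"delta_pos": [-0.02,0.065,-0.06],"spin": 0,"gripper": 0},{"delta_pos": [-0.03,0.095,-0.06],"spin": 0,"gripper": 0},{"delta_pos": [-0.04,0.125,-0.06],"spin": 0,"gripper": 0},{"delta_pos": [-0.05,0.155,-0.06],"spin": 0,"gripper": 0},{"delta_pos": [-0.06,0.185,-0.06],"spin": 0,"gripper": 0},{"delta_pos": [-0.064,0.21,-0.06],"spin": 0,"gripper": 0},{"delta_pos": [-0.064,0.23,-0.06],"spin": 0,"gripper": 0},{"delta_pos": [-0.064,0.24,-0.06],"spin": 0,"gripper": 0},{"delta_pos": [-0.064,0.24,-0.05],"spin": 0,"gripper": 0},{"delta_pos": [-0.064,0.24,-0.035],"spin": 0,"gripper": 0},{"delta_pos": [-0.064,0.24,-0.025],"spin": 0,"gripper": 0},{"delta_pos": [-0.064,0.24,-0.025],"spin": 0,"gripper": 0},{"delta_pos": [-0.064,0.24,-0.025],"spin": 0,"gripper": 0},{"delta_pos": [-0.064,0.24,-0.025],"spin": 0,"gripper": 0}]}}

```text
time: 11.27
position: [0.5584, 0.3657, 0.0901]
orientation: [3.141, 0.001, 2.841]
contact_force: [1.0, 0.3, 0.6]
gripper_width: 0.003
```

Run:
```python
from workcell import robot
import cv2
s=robot.read_state(); print(s["position"].round(4),s["contact_force"].round(2))
a=robot.camera("side")["frame"][120:280,200:380,::-1]
cv2.imwrite("pics/3.png",cv2.resize(a,None,fx=3.5,fy=3.5,interpolation=cv2.INTER_CUBIC))
```

```text
[0.5584 0.3657 0.0901] [1.   0.28 0.64]
```

View pics/3.png

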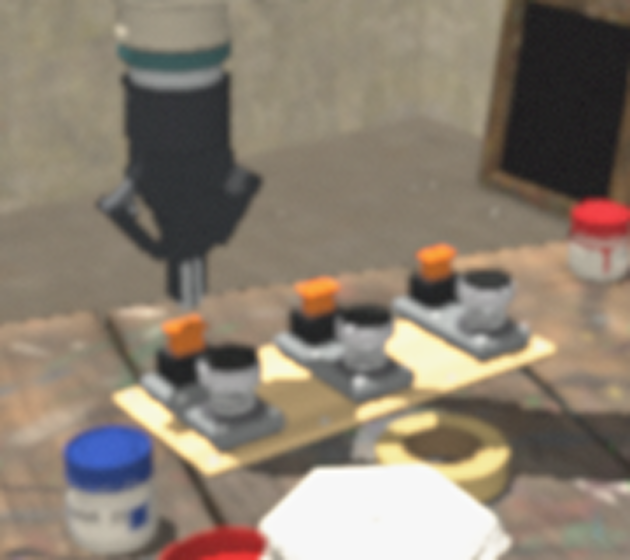

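The fingertips are right above the left tag at about (185,320) in the crop. All tags and pads are up.

{"name": "drive_tool", "arguments": {"increments": [{"delta_pos": [0,0,0.006],"spin": 0,"gripper": 0},{"delta_pos": [0,0,0.012],"spin": 0,"gripper": 0},{"delta_pos": [0,0,0.016],"spin": 0,"gripper": 0},{"delta_pos": [0,0,0.019],"spin": 0,"gripper": 0},{"delta_pos": [0,0,0.022],"spin": 0,"gripper": 0},{"delta_pos": [0,0,0.024],"spin": 0,"gripper": 0},{"delta_pos": [0,0,0.026],"spin": 0,"gripper": 0},{"delta_pos": [0,0,0.027],"spin": 0,"gripper": 0},{"delta_pos": [0,0,0.028],"spin": 0,"gripper": 0},{"delta_pos": [0,0,0.028],"spin": 0,"gripper": 0},{"delta_pos": [0,0,0.028],"spin": 0,"gripper": 0},{"delta_pos": [0,0,0.028],"spin": 0,"gripper": 0}]}}

```text
time: 12.32
position: [0.5583, 0.366, 0.0621]
orientation: [3.141, 0.0, 2.842]
contact_force: [-1.7, -2.2, 5.5]
gripper_width: 0.0
```

{"name": "drive_tool", "arguments": {"increments": [{"delta_pos": [0,0,0.0005],"spin": 0,"gripper": 0},{"delta_pos": [0,0,0.001],"spin": 0,"gripper": 0},{"delta_pos": [0,0,0.001],"spin": 0,"gripper": 0},{"delta_pos": [0,0,0.001],"spin": 0,"gripper": 0},{"delta_pos": [0,0,0.001],"spin": 0,"gripper": 0}]}}

```text
time: 12.73
position: [0.5584, 0.3661, 0.062]
orientation: [3.141, 0.001, 2.842]
contact_force: [-4.3, -2.6, 10.0]
gripper_width: 0.001
```

The measured height stayed put while the force rose to 10 N, so the tag is on its stop. I retreat and check.

{"name": "drive_tool", "arguments": {"increments": [{"delta_pos": [0,0,-0.005],"spin": 0,"gripper": 0},{"delta_pos": [0,0,-0.02],"spin": 0,"gripper": 0},{"delta_pos": [0,0,-0.04],"spin": 0,"gripper": 0},{"delta_pos": [0,0,-0.07],"spin": 0,"gripper": 0},{"delta_pos": [0,0,-0.1],"spin": 0,"gripper": 0},{"delta_pos": [0,0,-0.12],"spin": 0,"gripper": 0},{"delta_pos": [0,0,-0.12],"spin": 0,"gripper": 0},{"delta_pos": [0,0,-0.12],"spin": 0,"gripper": 0},{"delta_pos": [0,0,-0.12],"spin": 0,"gripper": 0}]}}

```text
time: 13.48
position: [0.5577, 0.3658, 0.1787]
orientation: [-3.14, -0.002, 2.842]
contact_force: [-0.2, -0.6, -0.7]
gripper_width: 0.003
```

Run:
```python
from workcell import robot
import cv2
s=robot.read_state(); print(s["position"].round(4),s["contact_force"].round(2))
a=robot.camera("side")["frame"][120:280,200:380,::-1]
cv2.imwrite("pics/4.png",cv2.resize(a,None,fx=3.5,fy=3.5,interpolation=cv2.INTER_CUBIC))
```

```text
[0.5577 0.3658 0.1787] [-0.18 -0.63 -0.69]
```

View pics/4.png

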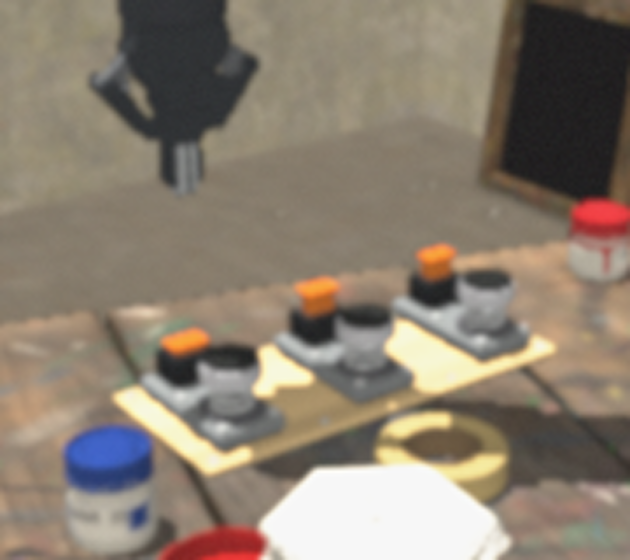

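The left tag, at (185,342), is down on its block. The other two tags and all the pads are up, and the pots and tape are where they were.

```bash
python3 -c "
from workcell import robot
print(robot.finish_job())"
```

```text
the job is handed in; nothing more can be done
None
```

I pressed the pads in order from left to right, found the left mount to be the softest, pushed its orange tag down to its stop, and handed the job in. The job took about 13.5 s of the 48 s allowed, and no verdict is reported.

| Mount | Pressed | Force | Per 10 mm |
|---|---|---|---|
| Left | about 11.6 mm | 2.9 N | about 2.5 N |
| Middle | about 8.8 mm | 7.9 N | about 8.9 N |
| Right | about 9.3 mm | 5.4 N | about 5.7 N |

- **Stop reached:** with the tag 12 mm down, pushing further raised the force from 5.5 to 10 N with no more travel.
- **Last side view:** the left tag is down on its block, the other two tags are up, and all three pads have sprung back. The blue pot and tape roll look unmoved. The red pot is only partly in view, and I judged this by eye without measuring it.
- **Gripper:** it is clear of everything at about 0.18 m, with only noise on the force reading.
- **Small mismatch:** the left pad's 2.5 N is slightly under the stated "roughly 3 N". The gaps between mounts are still at least 3 N, so the choice is clear. No check failed.

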